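# Return a tested sleeve from the clamp fixture to the rack

### The job

The black sleeve in the blue test fixture has passed its test and is still held by the swing clamp. Turn the clamp knob clockwise (seen from above) until its over-centre catch clicks over and it stays released, then lift the sleeve straight out and stand it, collar fully home on the plate, in the one empty hole of the aluminium rack. Keep hold of it until it is down, do not drop it in, and leave the other sleeves, the flange and the wrench where they are.

Things in the scene. Friction and masses are not known exactly. Their poses are not given: they have to be found in the camera images.
- fixture: Fixed test fixture. Origin: centre of the underside of its steel base plate, 160 x 240 x 12 mm (x from -65 to +95 mm, y +-120 mm). A blue block 96 x 96 mm, top at z = 72 mm, is centred at y = -55 mm and holds the sleeve; the clamp's axis is at y = +50 mm. Beside the clamp, at x = 42 to 94 mm, a small brass tumbler weight geared to it swings over as the clamp turns, at most 101 mm above the table
- socket (a point): Centre of the mouth of the fixture's socket, on top of the blue block (72 mm above the table); hole 37 mm wide, z up; axes as the fixture's
- clamp (a joint): Angle of the swing clamp, rad. 0: locked, its steel arm reaches over the sleeve's collar. It grows as the knob is turned clockwise seen from above. An over-centre catch (a tumbler weight) resists and pushes it back below 0.6, then throws it on to rest against its stop at 1.2, released. Peak torque about 0.15 N m
- clamp_grip (a point): Grip point of the clamp's black knob, on its vertical axis, 120 mm above the table. The knob is an upright bar 22 mm thick (this point's x), 70 mm long (its y) and 40 mm tall, from 97 to 137 mm above the table; the point turns with the knob. Its arm (24 mm wide, 10 mm thick, 85 to 95 mm above the table) points to the point's -y, 85 mm from the axis
- sleeve: The tested black steel sleeve, upright, 130 mm long, about 0.35 kg. Origin: centre of its foot, z along its axis. Lower spigot 34 mm in diameter and 55 mm long, chamfered foot; collar 58 mm in diameter from 55 to 65 mm; upper barrel 34 mm in diameter from 65 to 130 mm, to be gripped. At the start it stands in the socket with its collar on the block, foot 17 mm above the table
- rack: Fixed aluminium rack. Origin: centre of its underside. Dark base plate 110 x 280 x 8 mm; top plate 100 x 262 mm, 24 mm thick, its top 70 mm above the table, with three through holes 37 mm wide at y = -85, 0 and +85 mm. A seated sleeve rests with its collar on the plate, its foot 15 mm and its top 145 mm above the table
- vacant: The one empty hole of the rack. Origin: centre of its mouth, on the top of the plate, 70 mm above the table; z up; a seated sleeve's foot lies 55 mm below this point
- sleeve_b: same plain black steel sleeve as sleeve, standing in another rack hole; leave it. Origin at the centre of its foot
- sleeve_c: same plain black steel sleeve as sleeve, standing in another rack hole; leave it. Origin at the centre of its foot
- flange: Loose blue cast flange, 110 mm in diameter and 45 mm high, lying beyond the work. Origin: centre of its underside
- wrench: Loose steel wrench, 190 mm long, lying along its own x on the bench beyond the fixture. Origin: centre of its underside

How it is judged:
By the outcome, as a careful person would: the job done as asked, in the order asked, and still so for the second after the job is handed in, with the robot touching nothing.
It also fails if it takes over 67 s, if anything falls off the work surface, if the arm or the gripper's body presses on something with over 40 N, if the wrist force passes 120 N, or if a joint passes its speed limit or range.

### The arm

A 6-joint arm with a two-finger parallel gripper is mounted at the origin on the work surface. World frame = base frame: x ahead of the robot, y to its left, z up, the work surface at z = 0. Lengths are in mm, angles in degrees, forces in N, time in s.
With the tool pointing down it reaches from about 300 to 850 mm from the base axis. Payload 4.2 kg.
Tool frame: the origin (TCP) lies at the very end of the fingers, on their centre line; the grasp point (between the pads) lies 19 mm behind it; z points along the fingers, y is the line along which they close (so a half turn about z gives the same grasp; the last joint's range is limited). The gripper opens to 91 mm and grips with 3 to 60 N. Pads are 32 mm wide; open, the fingers measure 118 mm over their backs; the gripper's body (76 mm by 178 mm) begins 60 mm behind the grasp point.
Start: joints at [-76.834, 18.312, 89.639, -0, 72.044, -1.146], TCP at [142.148, -557.169, 213.976] pointing down, gripper open.
Joint ranges: [-177.97, 177.97], [-48.28, 115.42], [12.27, 149.76], [-77.06, 257.06], [2.81, 150.46], [-146.56, 146.56]. Speed limits (degrees/s): [147.25, 147.25, 180, 180, 180, 180].

### API

Orientations are given as [roll, pitch, yaw] about the fixed x, y, z axes, in that order (R = Rz(yaw) Ry(pitch) Rx(roll)).
In Python, from workcell import env, grab_frame gives the robot as it stands. The module is installed in compiled form; this text tells all that it offers.
- The arm moves only by the tool move_arm, never from a script. Its argument "plan" is a list of rows, each an object of numbers: "tx", "ty", "tz": the shift along the tool's x, y, z in cm; "wx", "wy", "wz": the turn, a rotation vector about the tool's x, y, z in rad. In form: [{"tx": .., "ty": .., "tz": .., "wx": .., "wy": .., "wz": ..}, ...]. A call has 1 to 12 rows; each row shifts and turns the commanded pose from where the row before left it, along the tool's axes as they then stand; what a row does not reach is not made up. A row lasts 1/12 s, in which the tool goes at most 41.7 mm and 7.16 degrees, less where a joint would pass 70% of its speed; a pose out of reach is approached as far as the arm can. A call is refused whole if a number of a shift passes 4.17 or a number of a turn 0.125, either way. A call with a gripper value outside its range is refused whole. "gripper" is the finger opening in cm, from 0 to 9.12, set as the call begins (left out, the last holds). The fingers move at their own pace and stop on an object; "force" is the grip in N (left out, the last holds). Time passes only in rows, so rows that do not move let the fingers close. It gives the time, the measured TCP pose, the force, the opening and the grip force at its end, in the units of the state.
- env.state(): the state, without advancing time (a new reading comes with each control period).
- grab_frame(name): name is "scene" or "top" or "wrist"; returns a dict with "color" (384x512x3 uint8, red, green, blue), "vfov" (degrees; the focal length in pixels is half the picture's height over the tangent of half this angle, whatever the lens; pixels are square), "cx", "cy" (the principal point, pixels), "view" (4x4, takes a point from world to camera coordinates). Camera axes: x right, y up, looking along -z (the intrinsics and any distortion apply to the point x, -y, -z); pixel columns grow to the right and rows downward; lengths in mm; the calibration is good to about 2 mm. The wrist camera is an equidistant fisheye: a pixel r from the principal point sees the ray r / f radians off the axis. A picture is of the moment at which its call begins. There is no depth.
- env.job_done(): hands the job in; it is judged then, once.
The state is a dict: "time_s": time; "qpos": joint angles; "qvel": joint speeds; "effort": joint torques, N m; "ee_pos": TCP position; "ee_rot": TCP orientation; "force": force on the tool from outside, world axes, zero at the start; "torque": the same for the moment, N m; "gripper_width": finger opening in mm; "gripper_force": force on a finger pad.
Only numpy, scipy, OpenCV 4.12 (cv2) and the standard library are available. Lean on these libraries where they do the work, as an engineer would, in place of code of your own. Each camera call takes 0.05 s, during which the arm holds its last target. There are 200 camera calls.

## Working session

There is one attempt and no reset: what is moved stays moved. The work goes in short steps, Python scripts to look and compute and a tool call to move; the robot and the scene stay as the last step left them, time stands still between calls to the robot, and variables do not carry over. Pictures are saved under pics/ and viewed, at most 10 in all, crops included, and the job is handed in when it is done.

Besides the shell and the picture viewer there is one more tool, called in YAML: its name, and indented under it one key for each argument. move_arm: Moves the arm, as the interface text tells. Its arguments: {"type":"object","properties":{"plan":{"type":"array","items":{"type":"object","properties":{"tx":{"type":"number"},"ty":{"type":"number"},"tz":{"type":"number"},"wx":{"type":"number"},"wy":{"type":"number"},"wz":{"type":"number"}}}},"gripper":{"type":"number"},"force":{"type":"number"}},"required":["plan"]}

```bash
mkdir -p pics
python3 - <<'E'
from workcell import env, grab_frame
import cv2,pickle
d={}
for n in("scene","top"):
    f=grab_frame(n);d[n]=f
    cv2.imwrite(f"pics/{n}0.png",cv2.resize(f["color"][:,:,::-1],(800,600),interpolation=cv2.INTER_CUBIC))
    print(n,f["vfov"],f["cx"],f["cy"],f["view"].round(3).tolist())
pickle.dump(d,open("f0.pkl","wb"))
s=env.state();print(s["time_s"],s["ee_pos"],s["ee_rot"])
E
```

```text
scene 42.205849294724054 260.67428091092745 186.6530464488253 [[-0.724, 0.69, -0.012, 426.564], [-0.425, -0.432, 0.796, 184.734], [0.544, 0.581, 0.606, -1559.818], [0.0, 0.0, 0.0, 1.0]]
top 46.465948540660875 262.4301590727412 193.9529469603787 [[0.004, -1.0, 0.03, 11.509], [0.996, 0.006, 0.086, -611.308], [-0.086, 0.03, 0.996, -994.082], [0.0, 0.0, 0.0, 1.0]]
0.1 [ 142.04767189 -556.73572918  213.24802703] [-1.79914305e+02 -1.17782967e-03  1.43132715e+01]
```

View pics/top0.png

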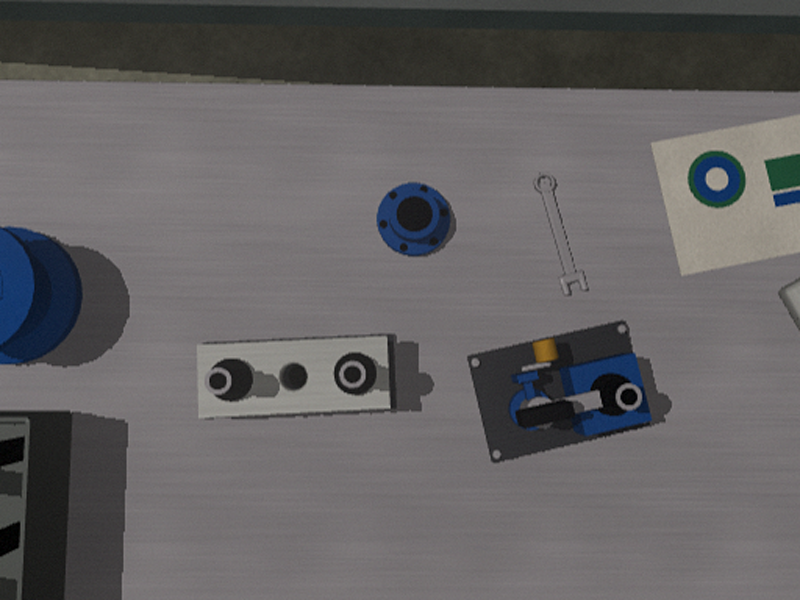

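View pics/scene0.png

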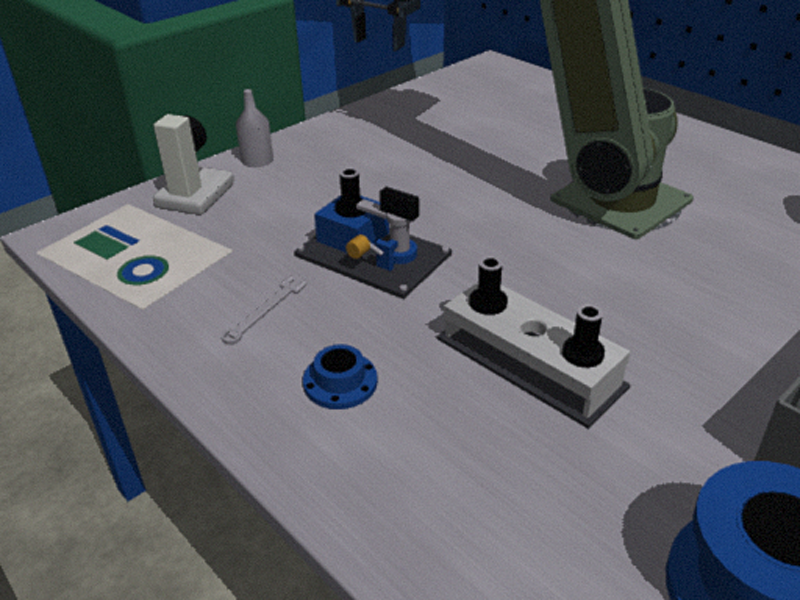

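The top view shows the fixture near (565,390), with the sleeve ring at (628,397) and the knob at (543,413). The rack's empty hole is at (293,376). Next I'll enlarge both areas for exact pixels.

Run:
```python
import pickle,cv2,numpy as np
d=pickle.load(open("f0.pkl","rb"));c=d["top"]["color"][:,:,::-1]
c=np.clip(c.astype(float)*1.6,0,255).astype(np.uint8)
a=c[203:299,293:423];b=c[210:272,120:260]
def mk(im,x0,y0,s):
    o=cv2.resize(im,None,fx=s,fy=s,interpolation=cv2.INTER_CUBIC)
    for x in range(0,im.shape[1],10):
        cv2.line(o,(x*s,0),(x*s,6),(0,255,255),1);cv2.putText(o,str(x0+x),(x*s,16),0,.35,(0,255,255),1)
    for y in range(0,im.shape[0],10):
        cv2.line(o,(0,y*s),(6,y*s),(0,255,255),1);cv2.putText(o,str(y0+y),(8,y*s+4),0,.35,(0,255,255),1)
    return o
cv2.imwrite("pics/fx.png",mk(a,293,203,6));cv2.imwrite("pics/rk.png",mk(b,120,210,5))
```

```text
(no output)
```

View pics/fx.png

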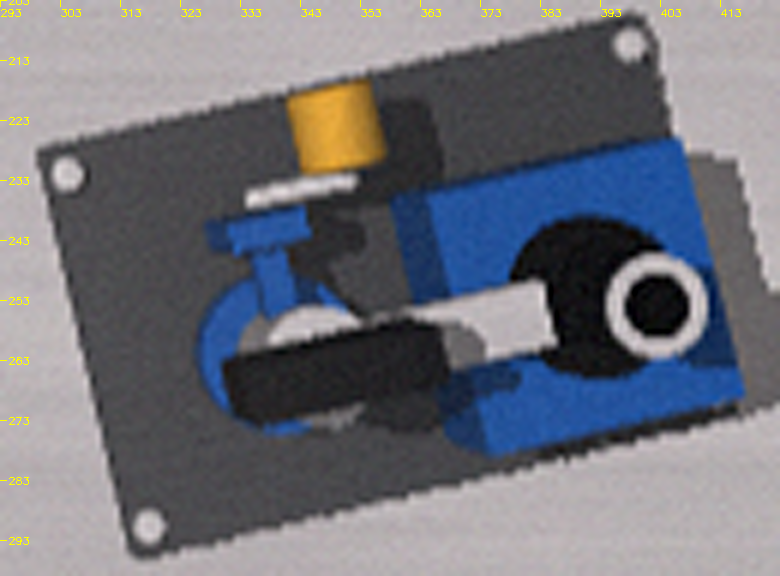

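View pics/rk.png

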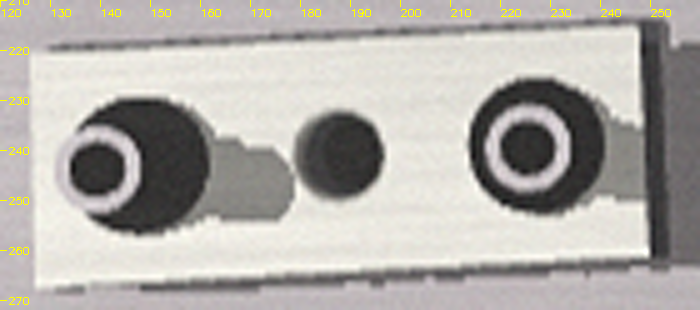

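The crops show the fixture corners, block top corners, sleeve ring (657,305 in the crop), rack plate corners and hole (339,154 in the crop). I'll fit the poses to these.

```bash
cat > h.py <<'E'
import numpy as np,pickle
from scipy.optimize import least_squares
def proj(f,P):
    P=np.atleast_2d(P);c=P@f["view"][:3,:3].T+f["view"][:3,3]
    F=f["color"].shape[0]/2/np.tan(np.radians(f["vfov"])/2)
    return np.c_[f["cx"]+F*c[:,0]/-c[:,2],f["cy"]-F*c[:,1]/-c[:,2]]
def back(f,uv,z):
    F=f["color"].shape[0]/2/np.tan(np.radians(f["vfov"])/2)
    R=f["view"][:3,:3];t=f["view"][:3,3];C=-R.T@t
    d=R.T@np.array([(uv[0]-f["cx"])/F,-(uv[1]-f["cy"])/F,-1]);return C+d*(z-C[2])/d[2]
def w(p,L):
    c,s=np.cos(p[2]),np.sin(p[2]);L=np.array(L,float)
    return np.c_[p[0]+c*L[:,0]-s*L[:,1],p[1]+s*L[:,0]+c*L[:,1],L[:,2]]
E
python3 - <<'E'
from h import *
f=pickle.load(open("f0.pkl","rb"))["top"]
def fit(L,uv,p0):
    r=least_squares(lambda p:(proj(f,w(p,L))-uv).ravel(),p0,loss="soft_l1",x_scale=[100,100,.1])
    print(r.x[:2].round(1),np.degrees(r.x[2]).round(2));print((proj(f,w(r.x,L))-uv).round(1).tolist());return r.x
cv=lambda a,s,o:(np.array(a)+.5)/s-.5+np.array(o)
L=[[95,120,12],[-65,120,12],[48,-7,72],[48,-103,72],[-48,-103,72],[-48,-7,72],[0,-55,147]]
uv=cv([[38,150],[130,558],[428,195],[682,138],[745,398],[490,455],[657,305]],6,(293,203))
p=fit(L,uv,[560,-250,.23]);print("socket",w(p,[[0,-55,72]]),"clamp",w(p,[[0,50,120]]))
print("sleeve by ring",back(f,uv[-1],147))
L=[[50,131,70],[50,-131,70],[-50,-131,70],[-50,131,70],[0,0,70],[0,85,145],[0,-85,145]]
uv=cv([[30,52],[640,25],[650,260],[37,290],[339,154],[98,168],[527,146]],5,(120,210))
p=fit(L,uv,[560,100,-.05]);print("vacant",back(f,uv[4],70))
f2=pickle.load(open("f0.pkl","rb"))["scene"]
print(proj(f2,[w(p,[[0,0,70]])[0],w(p,[[0,85,145]])[0],w(p,[[0,-85,145]])[0]])*800/512)
E
```

```text
[ 470.5 -208.6] 12.74
[[0.2, -0.6], [0.5, 0.2], [-0.2, 0.0], [-0.2, -0.1], [0.0, -0.1], [-0.1, 0.3], [-0.1, 0.2]]
socket [[ 482.59402903 -262.22403479   72.        ]] clamp [[ 459.43314958 -159.81029712  120.        ]]
sleeve by ring [ 482.90409654 -262.44647387  147.        ]
[505.7 176.6] 2.92
[[0.1, 0.2], [-0.2, -0.0], [-0.1, -0.6], [-0.3, -0.5], [0.2, 0.2], [0.1, 0.2], [0.3, 0.4]]
vacant [506.12512374 177.03075679  70.        ]
[[531.213321   326.24224997]
 [587.2864548  310.86083485]
 [488.41502437 261.83484146]]
```

move_arm:
  plan:
    - {"tx":2,"ty":-1.5}
    - {"tx":3,"ty":-2.3}
    - {"tx":3,"ty":-2.3}
    - {"tx":3,"ty":-2.3}
    - {"tx":3,"ty":-2.3}
    - {"tx":3,"ty":-2.3}
    - {"tx":3,"ty":-2.3}
    - {"tx":3,"ty":-2.3}
    - {"tx":3,"ty":-2.3}
    - {"tx":3,"ty":-2.3}
    - {"tx":3,"ty":-2.3}
    - {"tx":3,"ty":-2.3}
  gripper: 6

```text
schema error: expected keys tx, ty, tz, wx, wy, wz
```

move_arm:
  plan:
    - {"tx":3,"ty":-2.3}
    - {"tx":2.5,"ty":-1.5,"wz":-0.1}
    - {"wz":-0.12}
    - {"wz":-0.12}
    - {"wz":-0.12}
    - {"wz":-0.12}
    - {"wz":-0.12}
    - {"wz":-0.12}
    - {"wz":-0.12}
    - {"wz":-0.12}
    - {"wz":-0.12}
    - {"wz":-0.12}

```text
schema error: expected keys tx, ty, tz, wx, wy, wz
```

move_arm:
  plan:
    - {"wz":-0.12}
    - {"wz":-0.12}
    - {}

```text
schema error: expected keys tx, ty, tz, wx, wy, wz
```

```bash
cat >> h.py <<'E'
def togo(s,x,y,z,yaw):
    a=np.radians(s["ee_rot"][2]);dx,dy=x-s["ee_pos"][0],y-s["ee_pos"][1]
    print("t",round(s["time_s"],1),"pos",s["ee_pos"].round(1),"rot",s["ee_rot"].round(1),"F",np.round(s["force"],1))
    print("tx %.2f ty %.2f tz %.2f cm wz %.3f"%((dx*np.cos(a)+dy*np.sin(a))/10,(dx*np.sin(a)-dy*np.cos(a))/10,(s["ee_pos"][2]-z)/10,-np.radians(yaw)+a))
def wpix(f,P):  # fisheye projection
    c=np.atleast_2d(P)@f["view"][:3,:3].T+f["view"][:3,3]
    F=f["color"].shape[0]/2/np.tan(np.radians(f["vfov"])/2)
    r=np.hypot(c[:,0],c[:,1]);th=np.arctan2(r,-c[:,2])
    return np.c_[f["cx"]+F*th*c[:,0]/r,f["cy"]-F*th*c[:,1]/r]
E
python3 - <<'E'
from h import *
from workcell import env,grab_frame
import cv2
f=grab_frame("wrist");pickle.dump(f,open("w0.pkl","wb"))
togo(env.state(),459.4,-159.8,106,102.74)
p=[470.5,-208.6,np.radians(12.74)]
im=cv2.resize(f["color"][:,:,::-1],(768,576))
P=w(p,[[11,85,137],[11,15,137],[-11,15,137],[-11,85,137],[0,50,137],[0,-55,147],[48,-7,72],[48,-103,72],[-48,-103,72],[-48,-7,72]])
for u,v in (wpix(f,P)+.5)*1.5-.5: cv2.drawMarker(im,(int(round(u)),int(round(v))),(0,255,255),0,8,1)
cv2.imwrite("pics/w0.png",np.clip(im*1.5,0,255).astype(np.uint8))
E
```

```text
t 0.1 pos [ 142.1 -556.8  213.3] rot [-179.9   -0.    14.3] F [ 0.1 -0.1 -0.2]
tx 40.56 ty -30.62 tz 10.73 cm wz -1.543
```

View pics/w0.png

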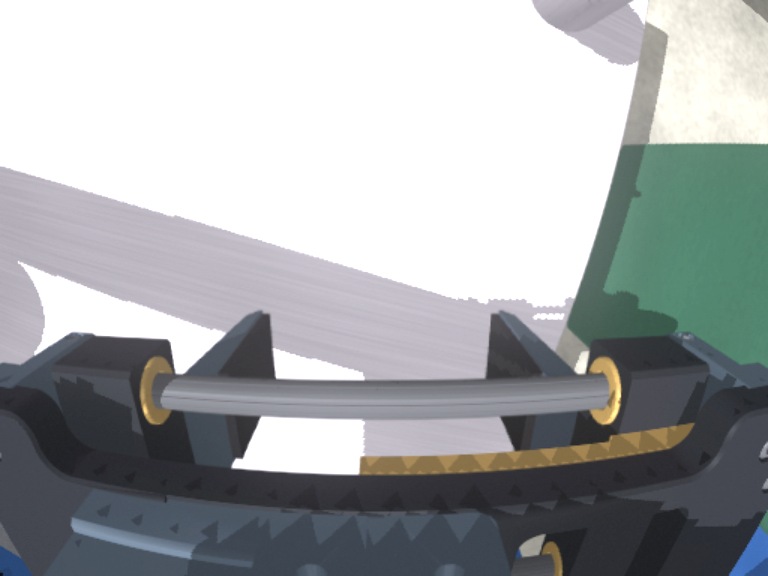

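The moves were refused because every row needs all six keys, so the wrist picture shows only the bench and the fingers. I'll send them again in full.

move_arm:
  plan:
    - {"tx":2,"ty":-1.5,"tz":0,"wx":0,"wy":0,"wz":0}
    - {"tx":3,"ty":-2.3,"tz":0,"wx":0,"wy":0,"wz":0}
    - {"tx":3,"ty":-2.3,"tz":0,"wx":0,"wy":0,"wz":0}
    - {"tx":3,"ty":-2.3,"tz":0,"wx":0,"wy":0,"wz":0}
    - {"tx":3,"ty":-2.3,"tz":0,"wx":0,"wy":0,"wz":0}
    - {"tx":3,"ty":-2.3,"tz":0,"wx":0,"wy":0,"wz":0}
    - {"tx":3,"ty":-2.3,"tz":0,"wx":0,"wy":0,"wz":0}
    - {"tx":3,"ty":-2.3,"tz":0,"wx":0,"wy":0,"wz":0}
    - {"tx":3,"ty":-2.3,"tz":0,"wx":0,"wy":0,"wz":0}
    - {"tx":3,"ty":-2.3,"tz":0,"wx":0,"wy":0,"wz":0}
    - {"tx":3,"ty":-2.3,"tz":0,"wx":0,"wy":0,"wz":0}
    - {"tx":3,"ty":-2.3,"tz":0,"wx":0,"wy":0,"wz":0}
  gripper: 6

```text
time_s: 1.15
ee_pos: [415.7, -209.2, 213.9]
ee_rot: [180.0, 0.0, 14.3]
force: [-0.2, -0.1, -0.2]
gripper_width: 60.5
gripper_force: 0.0
```

move_arm:
  plan:
    - {"tx":3,"ty":-2.3,"tz":0,"wx":0,"wy":0,"wz":0}
    - {"tx":2.5,"ty":-1.5,"tz":0,"wx":0,"wy":0,"wz":-0.1}
    - {"tx":0,"ty":0,"tz":0,"wx":0,"wy":0,"wz":-0.12}
    - {"tx":0,"ty":0,"tz":0,"wx":0,"wy":0,"wz":-0.12}
    - {"tx":0,"ty":0,"tz":0,"wx":0,"wy":0,"wz":-0.12}
    - {"tx":0,"ty":0,"tz":0,"wx":0,"wy":0,"wz":-0.12}
    - {"tx":0,"ty":0,"tz":0,"wx":0,"wy":0,"wz":-0.12}
    - {"tx":0,"ty":0,"tz":0,"wx":0,"wy":0,"wz":-0.12}
    - {"tx":0,"ty":0,"tz":0,"wx":0,"wy":0,"wz":-0.12}
    - {"tx":0,"ty":0,"tz":0,"wx":0,"wy":0,"wz":-0.12}
    - {"tx":0,"ty":0,"tz":0,"wx":0,"wy":0,"wz":-0.12}
    - {"tx":0,"ty":0,"tz":0,"wx":0,"wy":0,"wz":-0.12}

```text
time_s: 2.15
ee_pos: [458.7, -160.4, 213.7]
ee_rot: [-180.0, -0.0, 89.1]
force: [-0.0, -1.1, -0.3]
gripper_width: 60.1
gripper_force: 0.0
```

move_arm:
  plan:
    - {"tx":0,"ty":0,"tz":0,"wx":0,"wy":0,"wz":-0.12}
    - {"tx":0,"ty":0,"tz":0,"wx":0,"wy":0,"wz":-0.12}
    - {"tx":0,"ty":0,"tz":0,"wx":0,"wy":0,"wz":0}
    - {"tx":0,"ty":0,"tz":0,"wx":0,"wy":0,"wz":0}

```text
time_s: 2.48
ee_pos: [458.8, -160.5, 213.8]
ee_rot: [-180.0, -0.0, 102.4]
force: [0.2, -0.0, 0.0]
gripper_width: 59.9
gripper_force: 0.0
```

```bash
cat > wr.py <<'E'
import sys
from h import *
from workcell import env,grab_frame
import cv2
def wr(name,tgt,P,g=1.3):
    f=grab_frame("wrist");pickle.dump(f,open(name+".pkl","wb"))
    togo(env.state(),*tgt)
    im=cv2.resize(f["color"][:,:,::-1],(768,576))
    im=np.clip(im*g,0,255).astype(np.uint8)
    for u,v in (wpix(f,P)+.5)*1.5-.5: cv2.drawMarker(im,(int(round(u)),int(round(v))),(0,255,255),0,8,1)
    cv2.imwrite(f"pics/{name}.png",im)
E
python3 - <<'E'
from wr import *
p=[470.5,-208.6,np.radians(12.74)]
wr("w1",(459.4,-159.8,106,102.74),w(p,[[11,85,137],[11,15,137],[-11,15,137],[-11,85,137],[0,50,137],[0,-55,147],[48,-7,72],[48,-103,72],[-48,-103,72],[-48,-7,72]]))
E
```

```text
t 2.5 pos [ 458.8 -160.5  213.8] rot [-180.    -0.   102.4] F [ 0.9 -0.8  0.7]
tx 0.06 ty 0.07 tz 10.78 cm wz -0.006
```

View pics/w1.png

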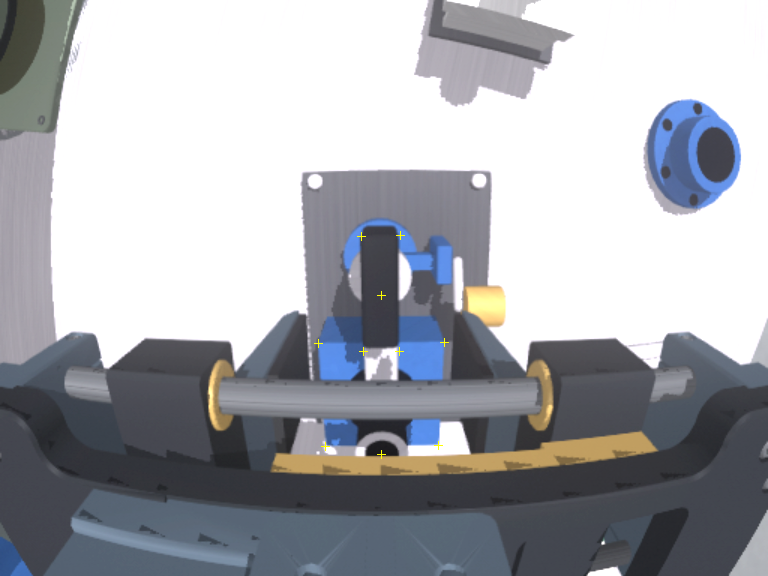

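The predicted knob and sleeve points line up sideways to within about 1 mm: the knob is centred at u≈380 and the sleeve ring at (381,452). Next I'll go down, grip the knob, and turn it in the following call.

move_arm:
  plan:
    - {"tx":0.06,"ty":0.07,"tz":0.8,"wx":0,"wy":0,"wz":-0.006}
    - {"tx":0,"ty":0,"tz":1.2,"wx":0,"wy":0,"wz":0}
    - {"tx":0,"ty":0,"tz":1.2,"wx":0,"wy":0,"wz":0}
    - {"tx":0,"ty":0,"tz":1.2,"wx":0,"wy":0,"wz":0}
    - {"tx":0,"ty":0,"tz":1.2,"wx":0,"wy":0,"wz":0}
    - {"tx":0,"ty":0,"tz":1.2,"wx":0,"wy":0,"wz":0}
    - {"tx":0,"ty":0,"tz":1.2,"wx":0,"wy":0,"wz":0}
    - {"tx":0,"ty":0,"tz":1.0,"wx":0,"wy":0,"wz":0}
    - {"tx":0,"ty":0,"tz":1.0,"wx":0,"wy":0,"wz":0}
    - {"tx":0,"ty":0,"tz":0.8,"wx":0,"wy":0,"wz":0}
    - {"tx":0,"ty":0,"tz":0,"wx":0,"wy":0,"wz":0}
    - {"tx":0,"ty":0,"tz":0,"wx":0,"wy":0,"wz":0}
  gripper: 4.6

```text
time_s: 3.53
ee_pos: [459.4, -159.8, 105.6]
ee_rot: [-180.0, -0.0, 102.9]
force: [-1.3, -0.5, 1.2]
gripper_width: 45.9
gripper_force: 0.0
```

move_arm:
  plan:
    - {"tx":0,"ty":0,"tz":0,"wx":0,"wy":0,"wz":0}
    - {"tx":0,"ty":0,"tz":0,"wx":0,"wy":0,"wz":0}
    - {"tx":0,"ty":0,"tz":0,"wx":0,"wy":0,"wz":0}
    - {"tx":0,"ty":0,"tz":0,"wx":0,"wy":0,"wz":0}
    - {"tx":0,"ty":0,"tz":0,"wx":0,"wy":0,"wz":0}
    - {"tx":0,"ty":0,"tz":0,"wx":0,"wy":0,"wz":0}
    - {"tx":0,"ty":0,"tz":0,"wx":0,"wy":0,"wz":0}
    - {"tx":0,"ty":0,"tz":0,"wx":0,"wy":0,"wz":0}
  gripper: 1.8
  force: 30

```text
time_s: 4.2
ee_pos: [458.4, -160.2, 106.3]
ee_rot: [-179.9, 0.0, 102.9]
force: [-3.9, -1.8, 5.4]
gripper_width: 21.9
gripper_force: 30.0
```

move_arm:
  plan:
    - {"tx":0,"ty":0,"tz":0,"wx":0,"wy":0,"wz":0.05}
    - {"tx":0,"ty":0,"tz":0,"wx":0,"wy":0,"wz":0.05}
    - {"tx":0,"ty":0,"tz":0,"wx":0,"wy":0,"wz":0.05}
    - {"tx":0,"ty":0,"tz":0,"wx":0,"wy":0,"wz":0.05}
    - {"tx":0,"ty":0,"tz":0,"wx":0,"wy":0,"wz":0.05}
    - {"tx":0,"ty":0,"tz":0,"wx":0,"wy":0,"wz":0.05}
    - {"tx":0,"ty":0,"tz":0,"wx":0,"wy":0,"wz":0.05}
    - {"tx":0,"ty":0,"tz":0,"wx":0,"wy":0,"wz":0.05}
    - {"tx":0,"ty":0,"tz":0,"wx":0,"wy":0,"wz":0.05}
    - {"tx":0,"ty":0,"tz":0,"wx":0,"wy":0,"wz":0.05}
    - {"tx":0,"ty":0,"tz":0,"wx":0,"wy":0,"wz":0.05}
    - {"tx":0,"ty":0,"tz":0,"wx":0,"wy":0,"wz":0.05}

```text
time_s: 5.2
ee_pos: [457.5, -160.1, 106.4]
ee_rot: [-179.8, 0.1, 68.4]
force: [-7.6, -2.4, 6.2]
gripper_width: 21.6
gripper_force: 30.0
```

move_arm:
  plan:
    - {"tx":-0.05,"ty":-0.14,"tz":0,"wx":0,"wy":0,"wz":0.05}
    - {"tx":0,"ty":0,"tz":0,"wx":0,"wy":0,"wz":0.05}
    - {"tx":0,"ty":0,"tz":0,"wx":0,"wy":0,"wz":0.05}
    - {"tx":0,"ty":0,"tz":0,"wx":0,"wy":0,"wz":0.05}
    - {"tx":0,"ty":0,"tz":0,"wx":0,"wy":0,"wz":0.05}
    - {"tx":0,"ty":0,"tz":0,"wx":0,"wy":0,"wz":0.05}
    - {"tx":0,"ty":0,"tz":0,"wx":0,"wy":0,"wz":0.05}
    - {"tx":0,"ty":0,"tz":0,"wx":0,"wy":0,"wz":0.05}
    - {"tx":0,"ty":0,"tz":0,"wx":0,"wy":0,"wz":0.05}
    - {"tx":0,"ty":0,"tz":0,"wx":0,"wy":0,"wz":0.05}
    - {"tx":0,"ty":0,"tz":0,"wx":0,"wy":0,"wz":0.05}
    - {"tx":0,"ty":0,"tz":0,"wx":0,"wy":0,"wz":0.02}

```text
time_s: 6.2
ee_pos: [456.7, -159.6, 106.4]
ee_rot: [-179.9, 0.1, 35.7]
force: [-5.8, 0.5, 6.6]
gripper_width: 21.8
gripper_force: 30.0
```

```bash
python3 -c "
from workcell import env;s=env.state();print(s['torque'],s['force'],s['ee_rot'],s['ee_pos'])"
```

```text
[-0.0205993   0.76292889 -0.09730039] [-5.84122772  0.54486774  6.58274942] [-1.79906136e+02  8.48028586e-02  3.57065296e+01] [ 456.72815939 -159.56653691  106.35813343]
```

move_arm:
  plan:
    - {"tx":0,"ty":0,"tz":0,"wx":0,"wy":0,"wz":0}
    - {"tx":0,"ty":0,"tz":0,"wx":0,"wy":0,"wz":0}
    - {"tx":0,"ty":0,"tz":0,"wx":0,"wy":0,"wz":0}
    - {"tx":0,"ty":0,"tz":0,"wx":0,"wy":0,"wz":0}
    - {"tx":0,"ty":0,"tz":-0.6,"wx":0,"wy":0,"wz":0}
    - {"tx":0,"ty":0,"tz":-1.2,"wx":0,"wy":0,"wz":0}
    - {"tx":0,"ty":0,"tz":-1.6,"wx":0,"wy":0,"wz":0}
    - {"tx":0,"ty":0,"tz":-1.6,"wx":0,"wy":0,"wz":0}
    - {"tx":0,"ty":0,"tz":-1.6,"wx":0,"wy":0,"wz":0}
    - {"tx":0,"ty":0,"tz":-1.6,"wx":0,"wy":0,"wz":0}
    - {"tx":0,"ty":0,"tz":-1.6,"wx":0,"wy":0,"wz":0}
    - {"tx":0,"ty":0,"tz":-1,"wx":0,"wy":0,"wz":0}
  gripper: 4.6

```text
time_s: 7.2
ee_pos: [458.8, -160.0, 216.0]
ee_rot: [179.9, -0.1, 35.9]
force: [-1.0, -0.4, 0.2]
gripper_width: 46.0
gripper_force: 0.0
```

move_arm:
  plan:
    - {"tx":0,"ty":0,"tz":0,"wx":0,"wy":0,"wz":-0.11}
    - {"tx":0,"ty":0,"tz":0,"wx":0,"wy":0,"wz":-0.11}
    - {"tx":0,"ty":0,"tz":0,"wx":0,"wy":0,"wz":-0.11}
    - {"tx":0,"ty":0,"tz":0,"wx":0,"wy":0,"wz":-0.11}
    - {"tx":0,"ty":0,"tz":0,"wx":0,"wy":0,"wz":-0.11}
    - {"tx":0,"ty":0,"tz":0,"wx":0,"wy":0,"wz":-0.11}
    - {"tx":0,"ty":0,"tz":0,"wx":0,"wy":0,"wz":-0.11}
    - {"tx":0,"ty":0,"tz":0,"wx":0,"wy":0,"wz":-0.11}
    - {"tx":0,"ty":0,"tz":0,"wx":0,"wy":0,"wz":-0.11}
    - {"tx":0,"ty":0,"tz":0,"wx":0,"wy":0,"wz":-0.11}
    - {"tx":0,"ty":0,"tz":0,"wx":0,"wy":0,"wz":0}
    - {"tx":0,"ty":0,"tz":0,"wx":0,"wy":0,"wz":0}
  gripper: 7

```text
time_s: 8.2
ee_pos: [458.0, -159.7, 214.0]
ee_rot: [-180.0, 0.0, 98.7]
force: [0.8, 0.1, 0.0]
gripper_width: 70.1
gripper_force: 0.0
```

Run:
```python
from wr import *
p=[470.5,-208.6,np.radians(12.74)]
wr("w2",(482.8,-262.3,213,98.7),w(p,[[0,50,137],[0,-55,147],[48,-7,72],[-48,-7,72],[95,120,12],[-65,120,12]]))
```

```text
t 8.2 pos [ 458.  -159.7  213.9] rot [180.    0.   98.7] F [ 0.5 -0.4 -0.1]
tx -10.52 ty 0.89 tz 0.09 cm wz 0.001
```

View pics/w2.png

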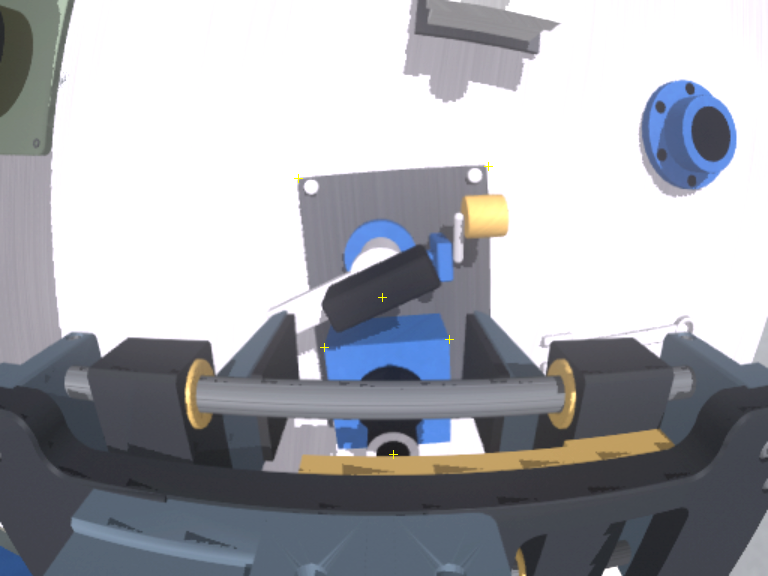

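The clamp is released: the arm has swung to the left and the tumbler has flipped to (485,215). The base corner markers match, so I'll move on to the sleeve.

move_arm:
  plan:
    - {"tx":-0.8,"ty":0.09,"tz":0,"wx":0,"wy":0,"wz":0}
    - {"tx":-1.5,"ty":0.1,"tz":0,"wx":0,"wy":0,"wz":0}
    - {"tx":-2,"ty":0.2,"tz":0,"wx":0,"wy":0,"wz":0}
    - {"tx":-2,"ty":0.2,"tz":0,"wx":0,"wy":0,"wz":0}
    - {"tx":-2,"ty":0.2,"tz":0,"wx":0,"wy":0,"wz":0}
    - {"tx":-1.5,"ty":0.1,"tz":0,"wx":0,"wy":0,"wz":0}
    - {"tx":-0.7,"ty":0,"tz":0,"wx":0,"wy":0,"wz":0}
    - {"tx":0,"ty":0,"tz":0,"wx":0,"wy":0,"wz":0}
    - {"tx":0,"ty":0,"tz":0,"wx":0,"wy":0,"wz":0}
    - {"tx":0,"ty":0,"tz":0,"wx":0,"wy":0,"wz":0}

```text
time_s: 9.08
ee_pos: [482.7, -261.4, 213.9]
ee_rot: [-180.0, -0.0, 98.9]
force: [-0.7, 0.7, 0.2]
gripper_width: 69.9
gripper_force: 0.0
```

Run:
```python
from wr import *
togo(env.state(),482.8,-262.3,98,98.7)
```

```text
t 9.1 pos [ 482.7 -261.4  213.9] rot [-180.    -0.    98.9] F [-0.7  0.7  0.2]
tx -0.09 ty -0.00 tz 11.59 cm wz 0.003
```

move_arm:
  plan:
    - {"tx":-0.08,"ty":0,"tz":0.8,"wx":0,"wy":0,"wz":0}
    - {"tx":0,"ty":0,"tz":1.2,"wx":0,"wy":0,"wz":0}
    - {"tx":0,"ty":0,"tz":1.2,"wx":0,"wy":0,"wz":0}
    - {"tx":0,"ty":0,"tz":1.2,"wx":0,"wy":0,"wz":0}
    - {"tx":0,"ty":0,"tz":1.2,"wx":0,"wy":0,"wz":0}
    - {"tx":0,"ty":0,"tz":1.2,"wx":0,"wy":0,"wz":0}
    - {"tx":0,"ty":0,"tz":1.2,"wx":0,"wy":0,"wz":0}
    - {"tx":0,"ty":0,"tz":1.2,"wx":0,"wy":0,"wz":0}
    - {"tx":0,"ty":0,"tz":1.2,"wx":0,"wy":0,"wz":0}
    - {"tx":0,"ty":0,"tz":1.2,"wx":0,"wy":0,"wz":0}
    - {"tx":0,"ty":0,"tz":0,"wx":0,"wy":0,"wz":0}
    - {"tx":0,"ty":0,"tz":0,"wx":0,"wy":0,"wz":0}

```text
time_s: 10.08
ee_pos: [482.6, -262.1, 97.4]
ee_rot: [-179.9, -0.1, 98.9]
force: [0.2, -0.3, 0.7]
gripper_width: 70.2
gripper_force: 0.0
```

move_arm:
  plan:
    - {"tx":0,"ty":0,"tz":0,"wx":0,"wy":0,"wz":0}
    - {"tx":0,"ty":0,"tz":0,"wx":0,"wy":0,"wz":0}
    - {"tx":0,"ty":0,"tz":0,"wx":0,"wy":0,"wz":0}
    - {"tx":0,"ty":0,"tz":0,"wx":0,"wy":0,"wz":0}
    - {"tx":0,"ty":0,"tz":0,"wx":0,"wy":0,"wz":0}
    - {"tx":0,"ty":0,"tz":0,"wx":0,"wy":0,"wz":0}
    - {"tx":0,"ty":0,"tz":0,"wx":0,"wy":0,"wz":0}
    - {"tx":0,"ty":0,"tz":0,"wx":0,"wy":0,"wz":0}
    - {"tx":0,"ty":0,"tz":0,"wx":0,"wy":0,"wz":0}
    - {"tx":0,"ty":0,"tz":0,"wx":0,"wy":0,"wz":0}
  gripper: 2.8
  force: 40

```text
time_s: 10.92
ee_pos: [482.8, -263.0, 98.2]
ee_rot: [-180.0, 0.0, 98.9]
force: [-3.7, 0.1, 4.9]
gripper_width: 33.2
gripper_force: 40.0
```

```bash
python3 -c "
from workcell import env;s=env.state();print(s['torque'],s['force'],s['ee_rot'],s['ee_pos'])"
```

```text
[-0.10679102  0.38095147  0.02855846] [-3.66281407  0.11813682  4.86474177] [-1.79967333e+02  9.68725975e-03  9.88845798e+01] [ 482.78164677 -263.02695585   98.22094347]
```

move_arm:
  plan:
    - {"tx":0,"ty":0,"tz":-0.5,"wx":0,"wy":0,"wz":0}
    - {"tx":0,"ty":0,"tz":-0.8,"wx":0,"wy":0,"wz":0}
    - {"tx":0,"ty":0,"tz":-0.8,"wx":0,"wy":0,"wz":0}
    - {"tx":0,"ty":0,"tz":-0.8,"wx":0,"wy":0,"wz":0}
    - {"tx":0,"ty":0,"tz":-0.8,"wx":0,"wy":0,"wz":0}
    - {"tx":0,"ty":0,"tz":-0.8,"wx":0,"wy":0,"wz":0}
    - {"tx":0,"ty":0,"tz":-0.8,"wx":0,"wy":0,"wz":0}
    - {"tx":0,"ty":0,"tz":-0.8,"wx":0,"wy":0,"wz":0}
    - {"tx":0,"ty":0,"tz":-1.2,"wx":0,"wy":0,"wz":0}
    - {"tx":0,"ty":0,"tz":-1.5,"wx":0,"wy":0,"wz":0}
    - {"tx":0,"ty":0,"tz":-1.5,"wx":0,"wy":0,"wz":0}
    - {"tx":0,"ty":0,"tz":-1.5,"wx":0,"wy":0,"wz":0}

```text
time_s: 11.92
ee_pos: [483.0, -262.9, 217.1]
ee_rot: [180.0, 0.0, 98.9]
force: [-0.4, -0.7, -3.6]
gripper_width: 33.2
gripper_force: 40.0
```

move_arm:
  plan:
    - {"tx":0,"ty":0,"tz":-1.5,"wx":0,"wy":0,"wz":0}
    - {"tx":0,"ty":0,"tz":-1.2,"wx":0,"wy":0,"wz":0}
    - {"tx":0,"ty":0,"tz":-0.6,"wx":0,"wy":0,"wz":0.05}
    - {"tx":0,"ty":0,"tz":0,"wx":0,"wy":0,"wz":0.05}
    - {"tx":0,"ty":0,"tz":0,"wx":0,"wy":0,"wz":0}
    - {"tx":0,"ty":0,"tz":0,"wx":0,"wy":0,"wz":0}

```text
time_s: 12.42
ee_pos: [482.9, -262.8, 249.2]
ee_rot: [-180.0, 0.0, 93.2]
force: [-0.5, 0.8, -4.3]
gripper_width: 33.3
gripper_force: 40.0
```

Run:
```python
from wr import *
s=env.state();print(s["gripper_width"],s["torque"])
togo(s,505.9,176.8,243,92.9)
```

```text
33.29893363893448 [-0.04994573 -0.09770248  0.00593138]
t 12.4 pos [ 482.9 -262.8  249.2] rot [-180.     0.    93.2] F [-0.5  0.8 -4.3]
tx 43.76 ty 4.77 tz 0.62 cm wz 0.006
```

move_arm:
  plan:
    - {"tx":1,"ty":0.1,"tz":0,"wx":0,"wy":0,"wz":0}
    - {"tx":2,"ty":0.2,"tz":0,"wx":0,"wy":0,"wz":0}
    - {"tx":2.5,"ty":0.3,"tz":0,"wx":0,"wy":0,"wz":0}
    - {"tx":2.5,"ty":0.3,"tz":0,"wx":0,"wy":0,"wz":0}
    - {"tx":2.5,"ty":0.3,"tz":0,"wx":0,"wy":0,"wz":0}
    - {"tx":2.5,"ty":0.3,"tz":0,"wx":0,"wy":0,"wz":0}
    - {"tx":2.5,"ty":0.3,"tz":0,"wx":0,"wy":0,"wz":0}
    - {"tx":2.5,"ty":0.3,"tz":0,"wx":0,"wy":0,"wz":0}
    - {"tx":2.5,"ty":0.3,"tz":0,"wx":0,"wy":0,"wz":0}
    - {"tx":2.5,"ty":0.3,"tz":0,"wx":0,"wy":0,"wz":0}
    - {"tx":2.5,"ty":0.3,"tz":0,"wx":0,"wy":0,"wz":0}
    - {"tx":2.5,"ty":0.3,"tz":0,"wx":0,"wy":0,"wz":0}

```text
time_s: 13.42
ee_pos: [499.9, 20.4, 248.8]
ee_rot: [-180.0, -0.0, 93.2]
force: [0.5, -0.2, -2.8]
gripper_width: 33.6
gripper_force: 40.0
```

move_arm:
  plan:
    - {"tx":2.5,"ty":0.3,"tz":0,"wx":0,"wy":0,"wz":0}
    - {"tx":2.5,"ty":0.3,"tz":0,"wx":0,"wy":0,"wz":0}
    - {"tx":2.5,"ty":0.3,"tz":0,"wx":0,"wy":0,"wz":0}
    - {"tx":2.5,"ty":0.3,"tz":0,"wx":0,"wy":0,"wz":0}
    - {"tx":2.5,"ty":0.2,"tz":0,"wx":0,"wy":0,"wz":0}
    - {"tx":2,"ty":0.1,"tz":0,"wx":0,"wy":0,"wz":0}
    - {"tx":1.0,"ty":0,"tz":0,"wx":0,"wy":0,"wz":0}
    - {"tx":0.3,"ty":0,"tz":0,"wx":0,"wy":0,"wz":0}
    - {"tx":0,"ty":0,"tz":0,"wx":0,"wy":0,"wz":0}
    - {"tx":0,"ty":0,"tz":0,"wx":0,"wy":0,"wz":0}
    - {"tx":0,"ty":0,"tz":0,"wx":0,"wy":0,"wz":0}

```text
time_s: 14.33
ee_pos: [506.9, 176.0, 248.9]
ee_rot: [-180.0, 0.0, 93.1]
force: [0.1, 0.2, -3.8]
gripper_width: 33.9
gripper_force: 40.0
```

Run:
```python
from wr import *
p=[505.7,176.6,np.radians(2.92)];a=np.linspace(0,6.28,12,endpoint=False)
L=[[18.5*np.cos(t),18.5*np.sin(t),70] for t in a]+[[0,85,145],[0,-85,145],[50,131,70],[-50,131,70]]
wr("w3",(505.9,176.8,243,92.9),w(p,L),1.0)
f=grab_frame("scene");pickle.dump(f,open("s3.pkl","wb"))
```

```text
t 14.4 pos [506.9 176.  249. ] rot [-180.     0.    93.1] F [ 1.1  0.1 -2.6]
tx 0.09 ty -0.10 tz 0.60 cm wz 0.003
```

View pics/w3.png

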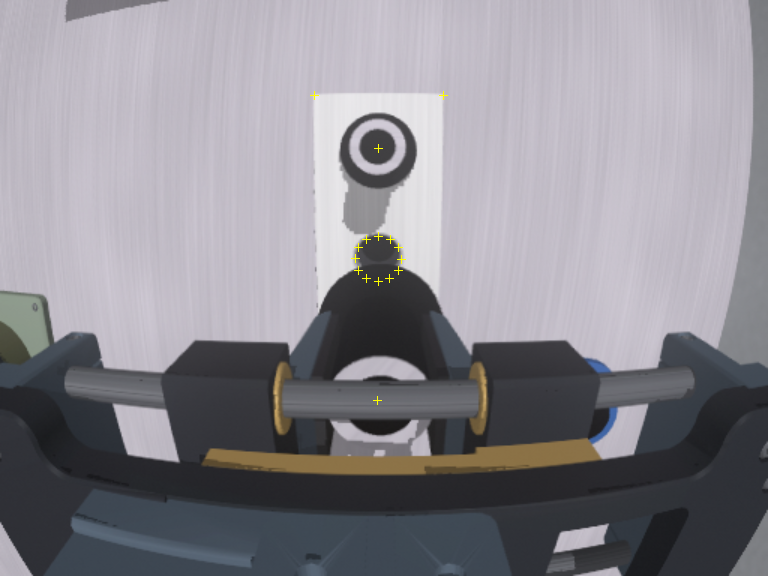

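The wrist markers match the hole (ring centre about (378,258)) and its neighbour (378,147) to within about 1 mm. I'll lower the sleeve to just above the plate and check again.

move_arm:
  plan:
    - {"tx":0.04,"ty":-0.09,"tz":0.5,"wx":0,"wy":0,"wz":0}
    - {"tx":0,"ty":0,"tz":1,"wx":0,"wy":0,"wz":0}
    - {"tx":0,"ty":0,"tz":1.2,"wx":0,"wy":0,"wz":0}
    - {"tx":0,"ty":0,"tz":1.2,"wx":0,"wy":0,"wz":0}
    - {"tx":0,"ty":0,"tz":1.2,"wx":0,"wy":0,"wz":0}
    - {"tx":0,"ty":0,"tz":1.2,"wx":0,"wy":0,"wz":0}
    - {"tx":0,"ty":0,"tz":1.2,"wx":0,"wy":0,"wz":0}
    - {"tx":0,"ty":0,"tz":1,"wx":0,"wy":0,"wz":0}
    - {"tx":0,"ty":0,"tz":0.6,"wx":0,"wy":0,"wz":0}
    - {"tx":0,"ty":0,"tz":0,"wx":0,"wy":0,"wz":0}
    - {"tx":0,"ty":0,"tz":0,"wx":0,"wy":0,"wz":0}
    - {"tx":0,"ty":0,"tz":0,"wx":0,"wy":0,"wz":0}

```text
time_s: 15.43
ee_pos: [506.6, 177.5, 158.5]
ee_rot: [179.9, -0.0, 93.1]
force: [0.1, -0.2, -4.1]
gripper_width: 33.5
gripper_force: 40.0
```

Run:
```python
from wr import *
togo(env.state(),506,176.5,98,92.9)
f=grab_frame("scene");pickle.dump(f,open("s4.pkl","wb"))
p=[505.7,176.6,np.radians(2.92)];u,v=proj(f,w(p,[[0,0,80]]))[0].astype(int);print(u,v)
c=f["color"][v-50:v+40,u-60:u+60,::-1]
cv2.imwrite("pics/s4.png",np.clip(1.7*cv2.resize(c,None,fx=6,fy=6,interpolation=cv2.INTER_CUBIC).astype(float),0,255).astype(np.uint8))
```

```text
t 15.4 pos [506.6 177.5 158.5] rot [179.9  -0.   93.1] F [ 0.1 -0.2 -4.1]
tx -0.10 ty -0.06 tz 6.05 cm wz 0.004
340 205
```

View pics/s4.png

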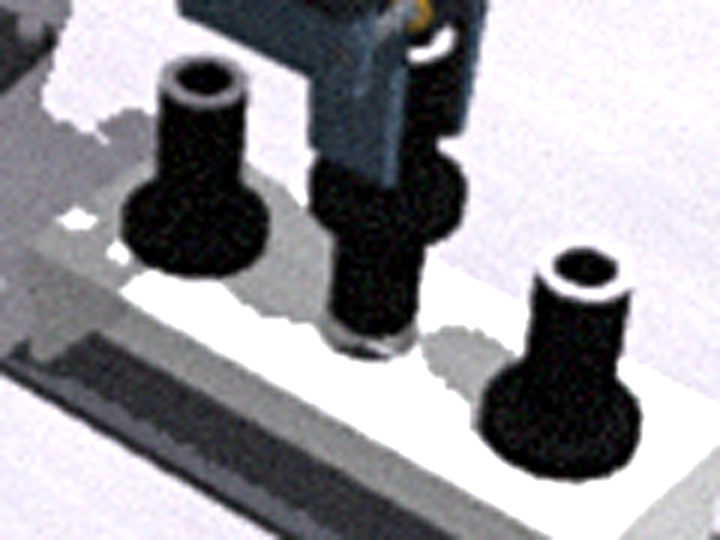

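The sleeve hangs upright just above the hole, with the spigot between crop x 333 and 420 and the hole between 320 and 418. I'll measure how far off centre it is, using the neighbouring collars as reference.

Run:
```python
from h import *
f=pickle.load(open("s4.pkl","rb"))
p=[505.7,176.6,np.radians(2.92)];o=np.array([280,155])
cr=lambda P:((proj(f,P)-o)+.5)*6-.5
a=np.linspace(0,2*np.pi,200)
def ext(c,r,z):
    q=cr(np.c_[c[0]+r*np.cos(a),c[1]+r*np.sin(a),0*a+z]);return q.min(0).round(0),q.max(0).round(0)
W=lambda y:w(p,[[0,y,0]])[0]
print("c collar80",ext(W(-85),29,80),"b",ext(W(85),29,80))
print("c collar70",ext(W(-85),29,70),"b",ext(W(85),29,70))
print("top145 c",ext(W(-85),17,145),"b",ext(W(85),17,145))
print("hole",ext(W(0),18.5,70))
for c in([505.9,176.8],[506.6,177.5]): print("held foot 77.5",ext(c,17,77.5),"spigot 100",ext(c,17,100),"collar 132/142",ext(c,29,132.5),ext(c,29,142.5))
```

```text
c collar80 (array([116., 169.]), array([263., 258.])) b (array([474., 354.]), array([636., 459.]))
c collar70 (array([115., 188.]), array([262., 278.])) b (array([471., 374.]), array([632., 480.]))
top145 c (array([153.,  53.]), array([243., 104.])) b (array([528., 236.]), array([627., 297.]))
hole (array([313., 295.]), array([411., 357.]))
held foot 77.5 (array([319., 282.]), array([409., 339.])) spigot 100 (array([324., 236.]), array([415., 293.])) collar 132/142 (array([298., 149.]), array([456., 244.])) (array([300., 127.]), array([459., 222.]))
held foot 77.5 (array([319., 284.]), array([410., 341.])) spigot 100 (array([324., 238.]), array([415., 295.])) collar 132/142 (array([298., 150.]), array([457., 246.])) (array([300., 129.]), array([459., 224.]))
```

The centring error is under 1 mm, so I'll lower it slowly with a small correction.

move_arm:
  plan:
    - {"tx":-0.09,"ty":-0.04,"tz":0,"wx":0,"wy":0,"wz":0}
    - {"tx":0,"ty":0,"tz":0.3,"wx":0,"wy":0,"wz":0}
    - {"tx":0,"ty":0,"tz":0.3,"wx":0,"wy":0,"wz":0}
    - {"tx":0,"ty":0,"tz":0.3,"wx":0,"wy":0,"wz":0}
    - {"tx":0,"ty":0,"tz":0.3,"wx":0,"wy":0,"wz":0}
    - {"tx":0,"ty":0,"tz":0,"wx":0,"wy":0,"wz":0}
    - {"tx":0,"ty":0,"tz":0,"wx":0,"wy":0,"wz":0}

```text
time_s: 16.07
ee_pos: [505.5, 176.4, 145.6]
ee_rot: [-180.0, 0.0, 93.2]
force: [-0.2, -0.2, -3.7]
gripper_width: 33.6
gripper_force: 40.0
```

Foot is about 5 mm into the hole with no contact force. I'll keep lowering.

move_arm:
  plan:
    - {"tx":0,"ty":0,"tz":0.4,"wx":0,"wy":0,"wz":0}
    - {"tx":0,"ty":0,"tz":0.4,"wx":0,"wy":0,"wz":0}
    - {"tx":0,"ty":0,"tz":0.4,"wx":0,"wy":0,"wz":0}
    - {"tx":0,"ty":0,"tz":0.4,"wx":0,"wy":0,"wz":0}
    - {"tx":0,"ty":0,"tz":0.4,"wx":0,"wy":0,"wz":0}
    - {"tx":0,"ty":0,"tz":0.4,"wx":0,"wy":0,"wz":0}
    - {"tx":0,"ty":0,"tz":0.4,"wx":0,"wy":0,"wz":0}
    - {"tx":0,"ty":0,"tz":0.4,"wx":0,"wy":0,"wz":0}
    - {"tx":0,"ty":0,"tz":0.4,"wx":0,"wy":0,"wz":0}
    - {"tx":0,"ty":0,"tz":0.4,"wx":0,"wy":0,"wz":0}
    - {"tx":0,"ty":0,"tz":0,"wx":0,"wy":0,"wz":0}
    - {"tx":0,"ty":0,"tz":0,"wx":0,"wy":0,"wz":0}

```text
time_s: 17.07
ee_pos: [505.5, 176.4, 105.6]
ee_rot: [-180.0, 0.0, 93.2]
force: [-0.0, -0.8, -3.6]
gripper_width: 33.6
gripper_force: 40.0
```

move_arm:
  plan:
    - {"tx":0,"ty":0,"tz":0.2,"wx":0,"wy":0,"wz":0}
    - {"tx":0,"ty":0,"tz":0.2,"wx":0,"wy":0,"wz":0}
    - {"tx":0,"ty":0,"tz":0.2,"wx":0,"wy":0,"wz":0}
    - {"tx":0,"ty":0,"tz":0.1,"wx":0,"wy":0,"wz":0}
    - {"tx":0,"ty":0,"tz":0,"wx":0,"wy":0,"wz":0}
    - {"tx":0,"ty":0,"tz":0,"wx":0,"wy":0,"wz":0}

```text
time_s: 17.57
ee_pos: [505.7, 176.5, 98.9]
ee_rot: [-180.0, 0.0, 93.2]
force: [0.1, -0.1, -4.0]
gripper_width: 33.3
gripper_force: 40.0
```

move_arm:
  plan:
    - {"tx":0,"ty":0,"tz":0.1,"wx":0,"wy":0,"wz":0}
    - {"tx":0,"ty":0,"tz":0.1,"wx":0,"wy":0,"wz":0}
    - {"tx":0,"ty":0,"tz":0.1,"wx":0,"wy":0,"wz":0}
    - {"tx":0,"ty":0,"tz":0,"wx":0,"wy":0,"wz":0}
    - {"tx":0,"ty":0,"tz":0,"wx":0,"wy":0,"wz":0}

```text
time_s: 17.98
ee_pos: [505.8, 176.5, 96.2]
ee_rot: [180.0, 0.0, 93.2]
force: [-0.3, 0.4, -0.4]
gripper_width: 33.7
gripper_force: 40.0
```

move_arm:
  plan:
    - {"tx":0,"ty":0,"tz":0.1,"wx":0,"wy":0,"wz":0}
    - {"tx":0,"ty":0,"tz":0,"wx":0,"wy":0,"wz":0}
    - {"tx":0,"ty":0,"tz":0,"wx":0,"wy":0,"wz":0}

```text
time_s: 18.23
ee_pos: [505.8, 176.5, 96.2]
ee_rot: [180.0, -0.0, 93.2]
force: [-2.3, -0.9, 6.8]
gripper_width: 33.4
gripper_force: 40.0
```

Contact is firm, so the collar is seated. Releasing with a moderate opening, then up.

move_arm:
  plan:
    - {"tx":0,"ty":0,"tz":-0.05,"wx":0,"wy":0,"wz":0}
    - {"tx":0,"ty":0,"tz":0,"wx":0,"wy":0,"wz":0}
    - {"tx":0,"ty":0,"tz":0,"wx":0,"wy":0,"wz":0}
    - {"tx":0,"ty":0,"tz":0,"wx":0,"wy":0,"wz":0}
    - {"tx":0,"ty":0,"tz":0,"wx":0,"wy":0,"wz":0}
    - {"tx":0,"ty":0,"tz":0,"wx":0,"wy":0,"wz":0}
  gripper: 6.5

```text
time_s: 18.73
ee_pos: [505.8, 176.5, 95.3]
ee_rot: [-180.0, 0.0, 93.1]
force: [0.8, -0.2, -0.0]
gripper_width: 64.7
gripper_force: 0.0
```

move_arm:
  plan:
    - {"tx":0,"ty":0,"tz":-0.5,"wx":0,"wy":0,"wz":0}
    - {"tx":0,"ty":0,"tz":-1.2,"wx":0,"wy":0,"wz":0}
    - {"tx":0,"ty":0,"tz":-1.5,"wx":0,"wy":0,"wz":0}
    - {"tx":0,"ty":0,"tz":-1.5,"wx":0,"wy":0,"wz":0}
    - {"tx":0,"ty":0,"tz":-1.5,"wx":0,"wy":0,"wz":0}
    - {"tx":0,"ty":0,"tz":-1.5,"wx":0,"wy":0,"wz":0}
    - {"tx":0,"ty":0,"tz":-1.5,"wx":0,"wy":0,"wz":0}
    - {"tx":0,"ty":0,"tz":-1.5,"wx":0,"wy":0,"wz":0}
    - {"tx":0,"ty":0,"tz":-1,"wx":0,"wy":0,"wz":0}
    - {"tx":0,"ty":0,"tz":0,"wx":0,"wy":0,"wz":0}
    - {"tx":0,"ty":0,"tz":0,"wx":0,"wy":0,"wz":0}

```text
time_s: 19.65
ee_pos: [505.8, 176.5, 212.6]
ee_rot: [180.0, -0.0, 93.1]
force: [-0.1, 0.1, 0.1]
gripper_width: 64.9
gripper_force: 0.0
```

Run:
```python
from wr import *
f=grab_frame("scene")
c=f["color"][85:275,180:420,::-1]
cv2.imwrite("pics/s5.png",np.clip(1.5*cv2.resize(c,None,fx=3,fy=3,interpolation=cv2.INTER_CUBIC).astype(float),0,255).astype(np.uint8))
```

```text
(no output)
```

View pics/s5.png

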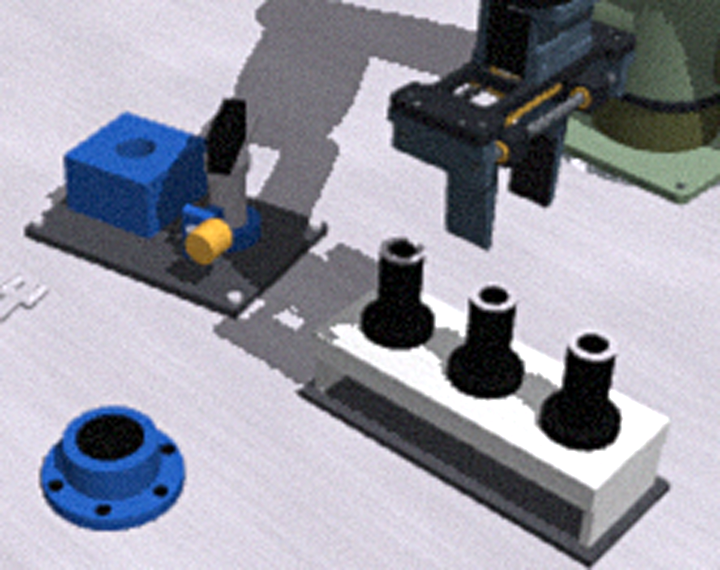

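The sleeve stands seated in the middle hole at (487,340), level with its neighbours. The clamp is still released and the gripper is clear.

```bash
python3 -c "
from workcell import env;print(env.job_done())"
```

```text
the job is handed in; nothing more can be done
None
```

The clamp is released and staying released, the sleeve is seated collar-down in the rack's empty hole, nothing else was touched, and the job was handed in at about 20 s.

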